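Stand a forged bill spike on the levelling plate

ROBOT

A 7-joint arm with a two-finger parallel gripper is mounted at the origin on the work surface. World frame = base frame: x ahead of the robot, y to its left, z up, the work surface at z = 0. Lengths are in m, angles in rad, forces in N, time in s.
With the tool pointing down it reaches from about 0.425 to 0.95 m from the base axis. Payload 4.7 kg.
Tool frame: the origin (TCP) lies on the centre line of the jaws, within the pads' length; the fingertips stand robot.nose_length ahead of it and the grasp point (between the pads) lies 8 mm behind it (robot.nose_length is the distance from the TCP to the fingertips, in m); z points along the fingers, x is the direction in which the jaws open and shut, and the axes are right-handed (so a half turn about z gives the same grasp; the last joint's range is limited). The gripper opens to 85 mm and grips with 20 to 120 N. Pads are 22 mm wide; open, the fingers measure 114 mm over their backs; the gripper's body (76 mm by 85 mm) begins 54 mm behind the grasp point. The pads swing forward as they close: fully open they stand 13 mm farther back than shut.
Start: joints at [-1.285, 0.469, -0.049, 1.532, 0.024, 1.141, -0.082], TCP at [0.209, 0.642, 0.242] pointing down, gripper open.
Joint ranges: [-2.59, 2.59], [-0.33, 1.99], [-1.39, 1.29], [0.1, 2.45], [-1.04, 4.18], [0.21, 1.99], [-2.66, 2.66]. Speed limits (rad/s): [2.57, 2.57, 3.14, 3.14, 3.14, 3.14, 3.14].

INTERFACE

Orientations are given as [roll, pitch, yaw] about the fixed x, y, z axes, in that order (R = Rz(yaw) Ry(pitch) Rx(roll)).
In Python, from plant import robot gives the robot as it stands. Calls block until the motion is done:
- robot.goto(position, orientation): joint-space move of the TCP to a pose.
- robot.move_straight(position, vel=0.15, attitude=None, contact_N=None): straight line of the TCP; attitude=None keeps the orientation; vel is the mean speed in m/s. With contact_N (N) it stops when the force on the tool has changed by that much, and returns True; else False.
- robot.move_joints(angles): joint-space move.
- robot.grip(opening, strength=None): opening from 0.0 (shut) to 1.0 (fully open); strength is the grip in N (None keeps the last); returns when the fingers have stopped.
- robot.sleep(seconds).
- robot.inverse_kinematics(position, orientation): joint angles nearest the present ones, or None.
- robot.sense(): the state.
- robot.grab_frame(name): name is "scene" or "top" or "wrist"; returns a dict with "image" (420x560x3 uint8, red, green, blue), "range_z" (420x560 float32, m along the optical axis (not along the pixel's ray), 0 where there is no reading), "fx", "fy", "cx", "cy" (pixels), "R" (3x3) and "t" (3): a world point X has camera coordinates R X + t. Camera axes: x right, y down, z forward; pixel columns grow to the right and rows downward; lengths in m; the calibration is good to about 2 mm. A picture is of the moment at which its call begins.
A pose or a line that the arm cannot do raises robot.IKError and nothing moves.
- robot.close_job(): hands the job in, once; it reports no verdict.
The state is a dict: "t": time; "joint_pos": joint angles; "joint_velocities": joint speeds; "effort": joint torques, N m; "tcp_pos": TCP position; "tcp_rot": TCP orientation; "wrist_force": force on the tool from outside, world axes, zero at the start; "torque": the same for the moment, N m; "opening": opening from 0.0 (shut) to 1.0 (fully open).
Only numpy, scipy, OpenCV 4.12 (cv2) and the standard library are available. Lean on these libraries where they do the work, as an engineer would, in place of code of your own. Each camera call takes 0.05 s, during which the arm holds its last target.

TASK

The freshly blacked iron bill spike is drying point-down in the wooden block: draw it straight out and lay it down on its side on the leather pad, letting go of it. Then take it up again the other way and stand it upright on its square foot near the middle of the levelling plate, let go, and watch until it has stood there alone for a couple of seconds without wobbling. Never drop it, and leave everything else on the bench where it is.

Things in the scene. Friction and masses are not known exactly. Their poses are not given: they have to be found in the camera images.
- spike: The iron bill spike to handle, 200 mm long, 0.24 to 0.36 kg. Origin: centre of its foot's underside; +z runs up the stem to the point. Foot: 40 x 40 x 10 mm plate, sides along its x and y. Stem: 12 mm square bar, flats facing x and y, to z = 175 mm, then tapers to the tip; nothing above the foot is wider. Starts upside down (+z down), point in the drying block, leaning a few degrees at most.
- spike_tip (a point): Blunt 6 mm round tip of the spike, 200 mm from the foot's underside. Lying on its side the spike rests on a foot edge and this tip: stem axis 20 mm above the surface at the foot, sloping evenly to 3 mm at the tip.
- spike_com (a point): Centre of mass of the spike, on its axis about 63 mm from the foot's underside. Held across its flats well above this in a light grip (3 to 6 N), the spike turns about the line between the fingers and hangs foot-down, within some 10 degrees of plumb; let go that far out of plumb on the plate it rocks for seconds.
- drying_block: Fixed pale wooden block with an orange band round its foot, 80 x 80 x 70 mm high; origin: centre of its underside. In its top centre a vertical 15 mm square hole, 60 mm deep (floor 10 mm above the bench), sides along its x and y. At the start the spike stands in it point-down, 140 mm exposed, its foot uppermost 210 mm above the bench.
- leather_pad: Fixed flat dark brown leather pad, 200 mm (its x) x 160 mm (its y), top 4.4 mm above the bench; origin: centre of its underside, on the bench.
- level_plate: Fixed bright aluminium levelling plate, 140 x 140 x 12 mm; origin: centre of its underside, on the bench; top face 12 mm above it.
- spike_done: A finished spike like the first one, 200 mm tall, already standing on its foot on an 18 mm display plank at the right; origin at the centre of its foot's underside. Leave alone.
- hammer: Hammer, 280 mm, lying at the far edge of the bench. Leave alone.
- wax_brush: Brush, 180 mm, lying at the far left. Leave alone.
- wax_tin: Dark tin, 72 mm across, 50 mm high, standing at the left; origin at the centre of its underside. Leave alone.
- mug: Blue mug, 80 mm across, 90 mm high, standing at the left; origin at the centre of its underside. Leave alone.
- bar_offcut: Steel bar offcut, 120 x 25 x 25 mm, lying at the far right; origin at the centre of its underside. Leave alone.
- spanner: Spanner, 200 mm, lying at the far right. Leave alone.
There are look-alikes about, which are no part of the job. Leave any orange look-alike of the spike alone. There is more than one size of the level_plate; the job needs the larger.

How it is judged:
On the way, in this order (a step that is already met when the one before it is completed fails the run):
1. the spike is drawn out of the drying block, held in the fingers (height (world z) of spike_tip above 0.07 m and contact force between the fingers and spike above 0.5 N), for 0.05 s.
2. the spike lies on its side on the leather pad, let go (angle between spike's own z axis and vertical between 1.45 and 1.8 rad and contact force between spike and leather_pad above 0.5 N and contact force between the fingers and spike below 0.05 N and linear speed of spike below 0.03 m/s), for 0.2 s.
3. the spike is taken up again and lifted clear of the pad (contact force between the fingers and spike above 0.5 N and contact force between spike and leather_pad below 0.01 N and height (world z) of spike above 0.03 m), for 0.05 s.
4. the spike stands alone and still on its foot on the levelling plate for over a second (angle between spike's own z axis and vertical below 0.035 rad and z of spike in the frame of level_plate below 0.016 m and horizontal distance between spike and level_plate below 0.04 m and contact force between spike and level_plate above 0.5 N and contact force between the fingers and spike below 0.05 N and linear speed of spike below 0.02 m/s and angular speed of spike below 0.1 rad/s), for 1.2 s.
At the end, for the whole second after the job is handed in: The spike stands upright (within 2 degrees) and still on its foot on the levelling plate, the middle of its foot within 40 mm of the plate's middle, with nothing touching it (angle between spike's own z axis and vertical below 0.035 rad and z of spike in the frame of level_plate between 0.008 and 0.016 m and horizontal distance between spike and level_plate below 0.04 m and contact force between spike and level_plate above 0.5 N and linear speed of spike below 0.02 m/s and angular speed of spike below 0.1 rad/s).
It fails at once if the spike is dropped: it moves faster than 0.5 m/s with no finger touching it (linear speed of spike above 0.5 m/s and contact force between the fingers and spike below 0.01 N).
It fails at once if another thing on the bench is displaced by more than 15 mm (distance of any of spike_done, hammer, wax_brush, wax_tin, mug, bar_offcut, spanner from where it was at the start of the episode above 0.015 m).
It fails at once if the finished spike is knocked over (angle between spike_done's own z axis and vertical above 0.2 rad).
It also fails if it takes over 72 s, if anything falls off the work surface, if the arm or the gripper's body presses on something with over 40 N, if the wrist force passes 120 N, or if a joint passes its speed limit or range.

## Working session

There is one attempt and no reset: what is moved stays moved. The work goes in short steps, each a Python script; the robot and the scene stay as the last script left them, time stands still between calls to the robot, and variables do not carry over. Pictures are saved under pics/ and viewed, and the job is handed in when it is done.

```bash
ls; mkdir -p pics; cat > h.py <<'E'
import numpy as np, cv2
from plant import robot
def snap(name,fn,crop=None,scale=1):
    f=robot.grab_frame(name); im=f["image"][:,:,::-1].copy()
    if crop: 
        a,b,c,d=crop; im=im[b:d,a:c]
    if scale!=1: im=cv2.resize(im,None,fx=scale,fy=scale,interpolation=cv2.INTER_CUBIC)
    cv2.imwrite("pics/"+fn,im); np.savez("pics/"+fn[:-4]+".npz",**f); return f
def ld(fn): return dict(np.load("pics/"+fn+".npz"))
def crop(fn,a,b,c,d,s,out):
    im=ld(fn)["image"][b:d,a:c,::-1]; cv2.imwrite("pics/"+out,cv2.resize(im,None,fx=s,fy=s,interpolation=cv2.INTER_CUBIC))
def px(f,u,v,z=None,depth=None):
    # z: intersect plane world z
    R,t=f["R"],f["t"]; d=np.array([(u-f["cx"])/f["fx"],(v-f["cy"])/f["fy"],1.])
    if z is None:
        dd=f["range_z"][int(round(v)),int(round(u))] if depth is None else depth
        return R.T@(d*dd-t)
    o=-R.T@t; w=R.T@d; return o+w*(z-o[2])/w[2]
def proj(f,X):
    c=f["R"]@np.array(X)+f["t"]; return np.array([f["fx"]*c[0]/c[2]+f["cx"],f["fy"]*c[1]/c[2]+f["cy"]])
def tri(*fuv):
    A=np.zeros((3,3));b=np.zeros(3)
    for f,u,v in fuv:
        R,t=f["R"],f["t"];d=R.T@np.array([(u-f["cx"])/f["fx"],(v-f["cy"])/f["fy"],1.]);d/=np.linalg.norm(d)
        P=np.eye(3)-np.outer(d,d);A+=P;b+=P@(-R.T@t)
    return np.linalg.solve(A,b)
E
python3 - <<'E'
from h import *
for n in("scene","top","wrist"):
    f=snap(n,n+"0.png"); print(n,f["fx"],-f["R"].T@f["t"])
print(robot.nose_length, robot.sense())
E
```

```text
pics
scene 537.9417138671696 [ 1.62562832 -1.06567941  1.23392209]
top 433.1863453218961 [0.45481387 0.00206867 1.45361101]
wrist 293.86460004156396 [0.12997709 0.6673284  0.37352885]
0.011 {'t': 0.15, 'joint_pos': array([-1.28487704,  0.46929894, -0.0485829 ,  1.53342372,  0.02408762,
        1.14099508, -0.08228347]), 'joint_velocities': array([-0.00105763, -0.00247543,  0.00063047, -0.00329278, -0.00116902,
       -0.00023196,  0.00140969]), 'effort': array([ 1.32029993e-03, -5.10762262e+01, -4.63412656e-02, -2.37975615e+01,
        1.07685628e-02,  5.35922169e-03,  8.76906313e-06]), 'tcp_pos': array([0.20886284, 0.64142018, 0.24147183]), 'tcp_rot': array([3.14155027e+00, 1.53969951e-03, 1.25600333e+00]), 'wrist_force': array([-0.2565297 ,  0.36806448,  0.20990366]), 'torque': array([-0.01996894,  0.02366202, -0.03166611]), 'opening': 0.9996461828873174}
```

View pics/scene0.png

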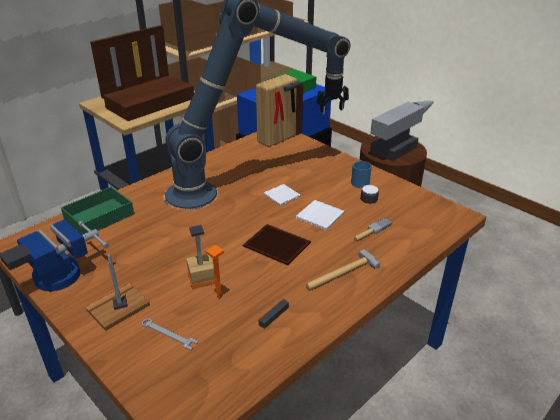

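View pics/top0.png

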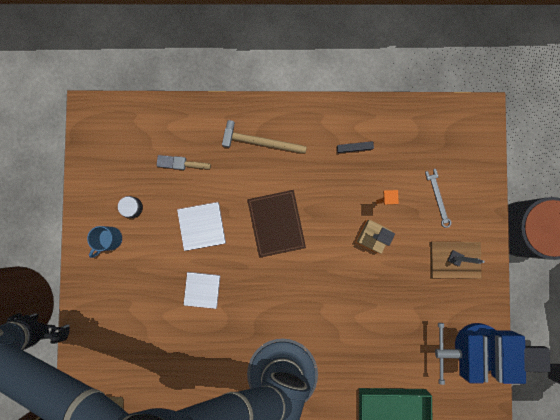

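View pics/wrist0.png

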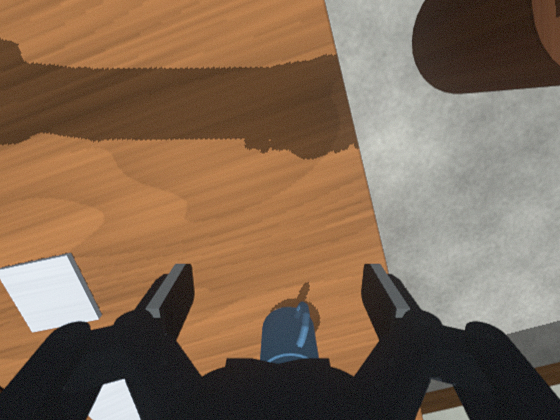

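The scene view shows the dark spike, foot uppermost, in the pale block at about (199,255), with an orange look-alike beside it at (216,272). In the top view the block is at (375,237), the pad at (276,223), the larger plate at (201,226), the smaller plate at (202,290) and the finished spike at (458,258). I'll enlarge these.

```bash
python3 - <<'E'
from h import *
crop("scene0",160,210,260,310,6,"c1.png")
crop("top0",340,180,420,260,7,"c2.png")
crop("top0",160,180,320,320,5,"c3.png")
f=ld("top0")
for n,u,v in [("foot",382,239),("block",368,232),("orange",391,197),("pad",276,223),("big",201,226),("small",202,290)]:
    print(n,px(f,u,v).round(3))
E
```

```text
foot [ 0.448 -0.281  0.212]
block [ 0.469 -0.269  0.072]
orange [ 0.569 -0.31   0.204]
pad [0.496 0.025 0.009]
big [0.484 0.275 0.011]
small [0.273 0.267 0.014]
```

View pics/c1.png

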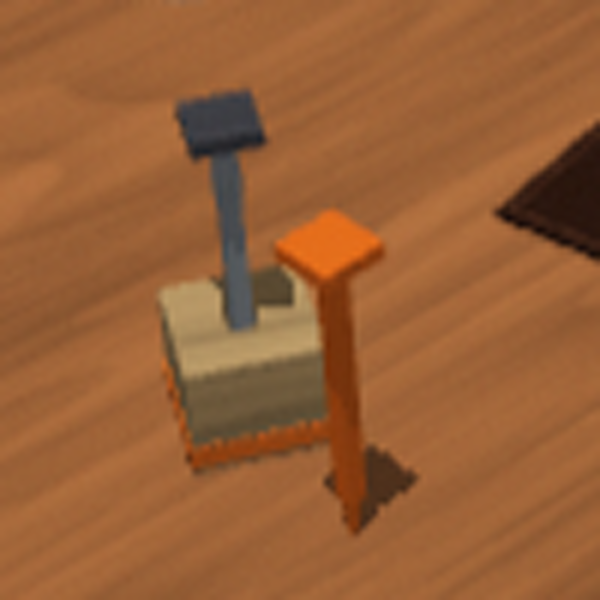

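View pics/c2.png

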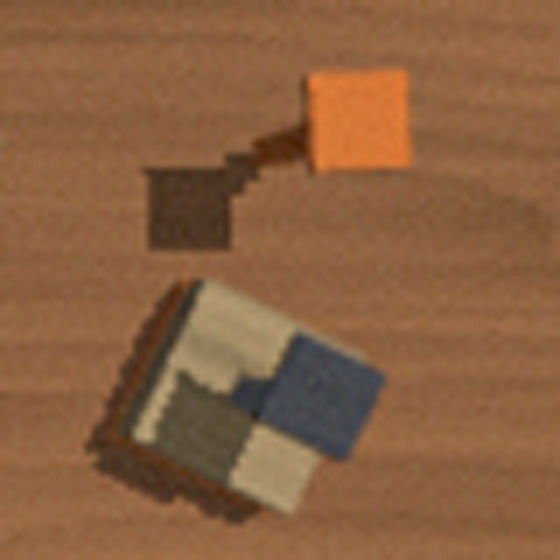

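View pics/c3.png

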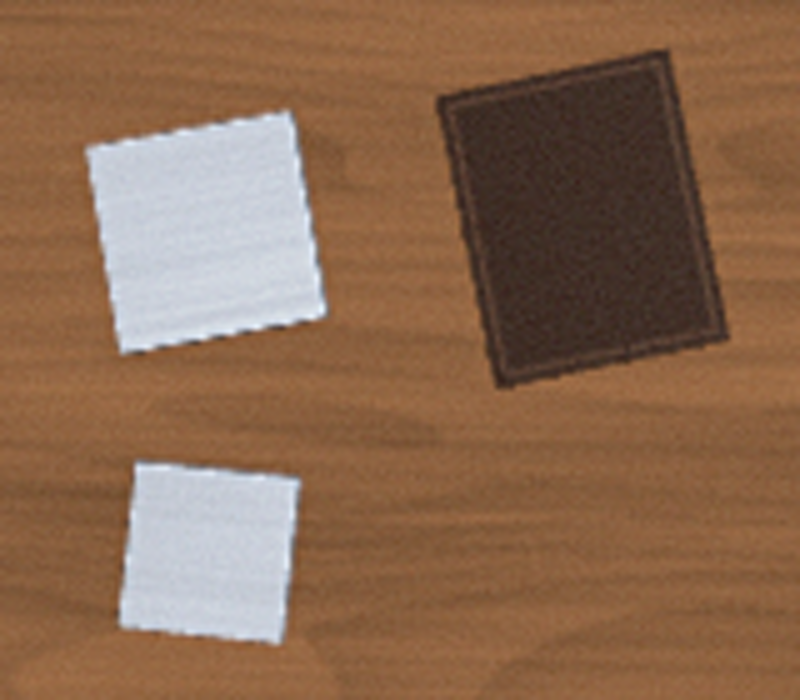

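The dark iron spike standing in the pale, orange-banded block is the one to take. The orange one beside it is the look-alike. There are two bright plates, and the one at (201,226) spans about 42 px against 33 px for the other. That makes it the larger, so it is the target. Next I'll measure corners in both views.

```bash
python3 - <<'E'
from h import *
crop("scene0",230,170,350,270,6,"c4.png")
T=ld("top0");S=ld("scene0")
c2=lambda u,v:(u/7+340-.43,v/7+180-.43); c1=lambda u,v:(u/6+160-.42,v/6+210-.42); c3=lambda u,v:(u/5+160-.4,v/5+180-.4)
# foot upper corners top view & scene view
ft=[c2(300,330),c2(385,377),c2(347,462),c2(262,415)]
P=np.array([px(T,*p,z=.21) for p in ft]);print("foot top@.21",P.mean(0).round(4),[np.linalg.norm(P[i]-P[i-1]).round(4) for i in range(4)]);
for i in range(4): d=P[i]-P[i-1];print(np.degrees(np.arctan2(d[1],d[0])).round(1))
fs=[c1(177,102),c1(250,90),c1(266,140),c1(192,157)]
print("tri corners (need correspondences)")
for i in range(4):
    for j in range(4):
        X=tri((T,*ft[i]),(S,*fs[j]));e=np.linalg.norm(proj(S,X)-fs[j]);print(i,j,X.round(3),e.round(1)) if e<2.5 else 0
# block
bt=[c2(205,282),c2(135,440),c2(295,515)]
B=np.array([px(T,*p,z=.07) for p in bt]);print("block",B.round(4),np.linalg.norm(B[0]-B[1]),np.linalg.norm(B[2]-B[1]),"c",(B[0]+B[2])/2)
# stem entry
print("stem entry scene",px(S,*c1(242,325),z=.07))
for nm,q,z in [("big",[(87,148),(290,110),(327,316),(121,354)],.012),("small",[(135,460),(300,479),(280,644),(119,628)],.012),("pad",[(438,98),(667,50),(728,340),(498,387)],.0044)]:
    Q=np.array([px(T,*c3(*p),z=z) for p in q]);d=Q[0]-Q[1];e=Q[0]-Q[3];print(nm,Q.mean(0).round(4),np.linalg.norm(d).round(3),np.linalg.norm(e).round(3),np.degrees(np.arctan2(e[1],e[0])).round(1), [px(T,*c3(*np.mean(q,0)))[2].round(4)])
    print([proj(S,x).round(1) for x in Q])
E
```

```text
foot top@.21 [ 0.4559 -0.2926  0.21  ] [np.float64(0.0381), np.float64(0.0393), np.float64(0.0381), np.float64(0.0393)]
-24.1
-118.6
155.8
61.4
tri corners (need correspondences)
0 1 [ 0.479 -0.282  0.233] 1.6
0 2 [ 0.483 -0.284  0.204] 0.1
1 0 [ 0.461 -0.316  0.232] 1.6
1 3 [ 0.464 -0.319  0.201] 0.2
2 0 [ 0.429 -0.302  0.21 ] 0.1
2 3 [ 0.433 -0.305  0.177] 1.9
3 1 [ 0.448 -0.267  0.21 ] 0.1
3 2 [ 0.452 -0.269  0.18 ] 1.9
block [[ 0.5073 -0.2722  0.07  ]
 [ 0.4352 -0.2404  0.07  ]
 [ 0.4021 -0.3127  0.07  ]] 0.07878787901491201 0.07953207007248583 c [ 0.45469039 -0.29243217  0.07      ]
stem entry scene [ 0.46111183 -0.29663805  0.07      ]
big [0.484  0.2751 0.012 ] 0.138 0.139 10.7 [np.float64(0.0112)]
[array([343.7, 210. ]), array([326.1, 226.9]), array([295.5, 214.9]), array([314.1, 198.9])]
small [0.2719 0.2694 0.012 ] 0.11 0.111 -4.3 [np.float64(0.0109)]
[array([300. , 193.3]), array([279.3, 202.4]), array([263.3, 191.1]), array([282.9, 182.6])]
pad [0.4956 0.0242 0.0044] 0.157 0.198 12.5 [np.float64(0.0093)]
[array([310.3, 240.6]), array([287.5, 263.5]), array([242.3, 244.2]), array([266.5, 223.4])]
```

View pics/c4.png

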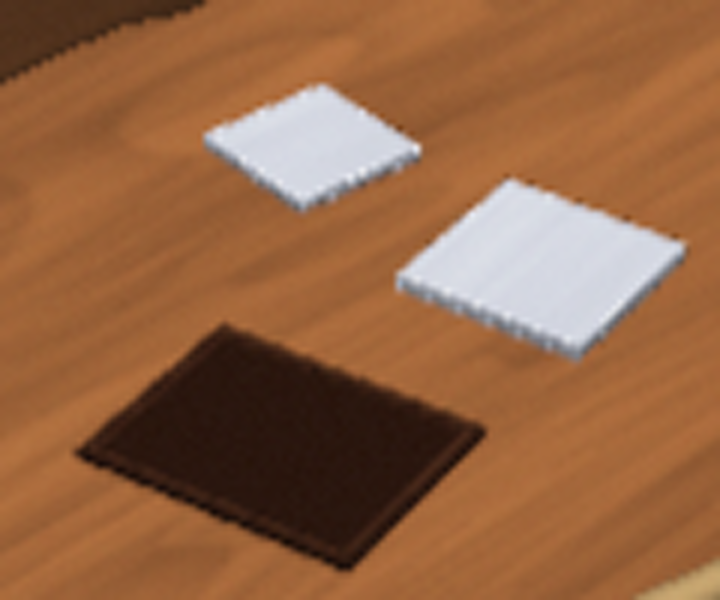

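```bash
cat >> h.py <<'E'
from scipy.spatial.transform import Rotation as Ro
def ori(head,al,flip=False):
    """tool z = heading*cos(al)+down*sin(al) (deg); x horizontal (jaws)"""
    h=np.radians(head);a=np.radians(al)
    z=np.array([np.cos(h)*np.cos(a),np.sin(h)*np.cos(a),-np.sin(a)])
    x=np.array([-np.sin(h),np.cos(h),0.])*(-1 if flip else 1)
    return Ro.from_matrix(np.c_[x,np.cross(z,x),z]).as_euler('xyz')
def tcp(g,head,al):  # TCP for grasp point g
    return np.array(g)+.008*Ro.from_euler('xyz',ori(head,al)).as_matrix()[:,2]
def ik(g,head,al,flip=False):
    return robot.inverse_kinematics(tcp(g,head,al),ori(head,al,flip))
E
python3 - <<'E'
from h import *
sp=[.455,-.2925]
def t(g,hs,als):
    for hd in hs:
        print(g,hd,[(a,''.join('NY'[ik(g,hd,a,fl) is not None] for fl in(0,1))) for a in als])
print("block");t([*sp,.145],[-24,66,-114],[0,10,20,30,45]); t([*sp,.30],[-24],[0,10,20,30,45,70,90])
t([.40,-.257,.145],[-24],[0,10,20,30])
print("pad");t([.5,.024,.02],[-13,0,13,37,167,180,193,143],[70,80,90,100,110])
print("plate");t([.484,.275,.13],[-13,0,13,30,45,60],[0,10,20,30])
E
```

```text
block
[0.455, -0.2925, 0.145] -24 [(0, 'NN'), (10, 'NN'), (20, 'NN'), (30, 'NN'), (45, 'YY')]
[0.455, -0.2925, 0.145] 66 [(0, 'YY'), (10, 'YY'), (20, 'YY'), (30, 'YY'), (45, 'YY')]
[0.455, -0.2925, 0.145] -114 [(0, 'YY'), (10, 'YY'), (20, 'YY'), (30, 'YY'), (45, 'YY')]
[0.455, -0.2925, 0.3] -24 [(0, 'NN'), (10, 'NN'), (20, 'NN'), (30, 'YY'), (45, 'NN'), (70, 'YY'), (90, 'YY')]
[0.4, -0.257, 0.145] -24 [(0, 'NN'), (10, 'NN'), (20, 'NN'), (30, 'NN')]
pad
[0.5, 0.024, 0.02] -13 [(70, 'YN'), (80, 'YY'), (90, 'YY'), (100, 'YY'), (110, 'YY')]
[0.5, 0.024, 0.02] 0 [(70, 'YN'), (80, 'YY'), (90, 'YY'), (100, 'YY'), (110, 'YY')]
[0.5, 0.024, 0.02] 13 [(70, 'YN'), (80, 'YY'), (90, 'YY'), (100, 'YY'), (110, 'YY')]
[0.5, 0.024, 0.02] 37 [(70, 'YY'), (80, 'YY'), (90, 'YY'), (100, 'YY'), (110, 'YY')]
[0.5, 0.024, 0.02] 167 [(70, 'YY'), (80, 'YY'), (90, 'YY'), (100, 'YY'), (110, 'NY')]
[0.5, 0.024, 0.02] 180 [(70, 'YY'), (80, 'YY'), (90, 'YY'), (100, 'YY'), (110, 'NY')]
[0.5, 0.024, 0.02] 193 [(70, 'YY'), (80, 'YY'), (90, 'YY'), (100, 'YY'), (110, 'NY')]
[0.5, 0.024, 0.02] 143 [(70, 'YY'), (80, 'YY'), (90, 'YY'), (100, 'YY'), (110, 'YY')]
plate
[0.484, 0.275, 0.13] -13 [(0, 'YY'), (10, 'YY'), (20, 'YY'), (30, 'YY')]
[0.484, 0.275, 0.13] 0 [(0, 'NN'), (10, 'NN'), (20, 'YN'), (30, 'YY')]
[0.484, 0.275, 0.13] 13 [(0, 'NN'), (10, 'NN'), (20, 'NN'), (30, 'NN')]
[0.484, 0.275, 0.13] 30 [(0, 'NN'), (10, 'NN'), (20, 'NN'), (30, 'NN')]
[0.484, 0.275, 0.13] 45 [(0, 'NN'), (10, 'NN'), (20, 'NN'), (30, 'NN')]
[0.484, 0.275, 0.13] 60 [(0, 'YY'), (10, 'NN'), (20, 'NN'), (30, 'YY')]
```

```bash
python3 - <<'E'
from h import *
L=[("pre",[.512,-.158,.20],-114,10),("grasp",[.455,-.2925,.147],-114,10),("lift",[.455,-.2925,.36],-114,10),
("mid",[.5,-.1,.36],-150,50),("over",[.48,.024,.25],167,95),("lay",[.48,.024,.02],167,95.1),
("pk",[.52,.02,.02],-13,104.9),("up",[.52,.02,.25],-13,104.9),("mid2",[.45,.2,.3],-13,50),("plU",[.484,.275,.25],-13,10),("pl",[.484,.275,.127],-13,10),("plback",[.40,.295,.127],-13,10)]
for n,g,h,a in L:
    for fl in(0,1):
        q=ik(g,h,a,fl);print(n,fl,None if q is None else np.round(q,2))
E
```

```text
pre 0 [-0.75  0.93  0.79  1.85  0.6   1.36 -0.77]
pre 1 [-0.15  0.76 -0.1   1.81  0.96  1.8   2.  ]
grasp 0 [-0.56  0.97  0.77  2.    0.77  1.09 -0.92]
grasp 1 [-0.07  0.79  0.08  1.97  1.08  1.52  1.94]
lift 0 [-0.77  0.71  1.11  1.95  0.81  1.23 -0.56]
lift 1 [ 0.29  0.48 -0.39  1.89  1.22  1.89  2.23]
mid 0 [-0.62  0.52  0.86  1.56  0.09  1.75 -0.78]
mid 1 [-0.23  0.42  0.25  1.53  0.25  1.81  2.11]
over 0 [-0.82  0.11  0.73  2.06 -0.06  0.91 -1.86]
over 1 [-0.59  0.11  0.47  2.05 -0.02  0.91  1.24]
lay 0 [-0.64  0.56  0.61  2.25 -0.72  0.43 -1.25]
lay 1 [-0.28  0.49  0.15  2.23 -0.11  0.35  1.3 ]
pk 0 [-0.22  0.64  0.19  1.92 -0.24  0.86  1.48]
pk 1 [-0.52  0.72  0.62  1.94 -0.56  0.94 -1.36]
up 0 [-0.38  0.35  0.39  1.77 -0.19  1.31  1.43]
up 1 [-0.7   0.44  0.85  1.79 -0.35  1.35 -1.53]
mid2 0 [-1.12 -0.05  0.26  2.24  0.92  0.81 -0.12]
mid2 1 None
plU 0 [-1.5   0.48  0.46  2.37  1.7   1.13 -1.28]
plU 1 [-1.94  0.77  1.1   2.39  1.73  0.67  1.73]
pl 0 [-1.55  0.85  0.52  2.38  1.76  1.02 -1.66]
pl 1 [-1.55  0.85  0.52  2.38  1.76  1.02  1.49]
plback 0 [-1.67  0.81  0.39  2.41  1.54  1.11 -1.6 ]
plback 1 [-2.05  1.08  0.91  2.43  1.49  0.62  1.52]
```

```bash
python3 - <<'E'
from h import *
for h2 in(-30,-45,-60,-75,100,120,140):
    hl=h2+180; d=np.array([np.cos(np.radians(h2)),np.sin(np.radians(h2)),0])
    L=[("over",np.array([.50,.024,.22])-.02*d,hl,95),("lay",np.array([.50,.024,.02])-.02*d,hl,95.1),
    ("pk",np.array([.50,.024,.02])+.02*d,h2,105),("up",[.50,.02,.25],h2,105),("mid2",[.48,.15,.3],h2,50),("plU",[.484,.275,.25],h2,10),("pl",[.484,.275,.127],h2,10),("plback",np.array([.484,.275,.127])-.09*d,h2,10)]
    for fl in (0,1):
        print(h2,fl)
        for n,g,h,a in L:
            f2=fl if n in("over","lay") else 1-fl
            q=ik(g,h,a,f2);print("  ",n,None if q is None else np.round(q,2))
E
```

```text
-30 0
   over [-1.14  0.27  1.14  2.09 -0.26  0.87 -1.96]
   lay [-0.87  0.69  0.9   2.24 -0.98  0.58 -1.33]
   pk [-0.76  0.97  1.1   1.98 -1.    1.21 -1.22]
   up [-0.85  0.49  1.12  1.85 -0.51  1.37 -1.64]
   mid2 None
   plU [-0.71  0.58 -0.53  2.15  1.51  1.72  2.02]
   pl [-0.82  0.81 -0.39  2.15  1.54  1.68  1.77]
   plback [-0.94  0.84 -0.48  2.13  1.39  1.78  1.73]
-30 1
   over [-0.59  0.16  0.44  2.07 -0.02  0.86  0.91]
   lay [-0.34  0.49  0.19  2.22 -0.09  0.37  0.94]
   pk [-0.21  0.64  0.24  1.95 -0.37  0.84  1.33]
   up [-0.41  0.31  0.47  1.83 -0.27  1.27  1.21]
   mid2 [-1.09  0.02  0.34  2.17  0.87  0.92 -0.24]
   plU [-1.51  0.56  0.48  2.19  1.33  1.21 -1.09]
   pl [-1.55  0.87  0.53  2.2   1.31  1.04 -1.33]
   plback [-1.68  0.84  0.45  2.17  1.14  1.15 -1.27]
-45 0
   over [-1.14  0.29  1.13  2.08 -0.26  0.89 -2.23]
   lay [-0.89  0.7   0.91  2.23 -0.93  0.59 -1.66]
   pk [-0.63  0.83  0.91  2.   -0.92  1.06 -1.52]
   up [-0.84  0.46  1.12  1.88 -0.55  1.35 -1.87]
   mid2 [ 0.24  0.3  -1.17  2.02  1.01  1.34  2.56]
   plU [-0.68  0.67 -0.57  1.98  1.35  1.88  2
[... 3984 characters left out ...]
32  2.29  0.29  0.24  0.32]
   up [-0.69  0.1   0.49  2.08  0.22  0.82  0.52]
   mid2 [-0.36  0.41  0.33  1.7  -0.57  1.63  0.99]
   plU [-0.1   0.77 -0.15  1.61 -0.88  1.82  0.92]
   pl [-0.01  0.96 -0.28  1.6  -0.77  1.65  0.99]
   plback [ 0.03  1.02 -0.21  1.42 -0.74  1.8   0.96]
140 1
   over [-0.91  0.45  1.12  1.95 -0.5   1.12 -1.83]
   lay [-0.72  0.77  0.91  2.08 -0.91  0.85 -1.49]
   pk [-0.97  0.68  0.9   2.31 -1.    0.36 -1.57]
   up [-1.25  0.16  1.15  2.1   0.06  0.8  -2.43]
   mid2 [-0.85  0.62  1.11  1.73 -0.78  1.86 -1.83]
   plU [-0.29  0.77  0.14  1.62 -0.98  1.94 -2.12]
   pl [-0.41  0.97  0.33  1.63 -1.03  1.94 -1.88]
   plback [-0.19  1.01  0.14  1.44 -0.9   1.95 -2.01]
```

```bash
cat >> h.py <<'E'
def hd(a): a=np.radians(a); return np.array([np.cos(a),np.sin(a),0])
def ikt(p,h,a,fl=1): return robot.inverse_kinematics(np.array(p),ori(h,a,fl))
E
python3 - <<'E'
from h import *
HB=-115;s=np.array([.455,-.2925,.147])
robot.grip(.6)
robot.goto([.45,.15,.35],ori(180,80,1)); print(robot.sense()["joint_pos"].round(2))
q=[ikt(s-.12*hd(HB)+[0,0,.0],HB,5,f) for f in(0,1)];print(q)
print([ikt(s,HB,5,f) for f in(0,1)])
robot.goto(s-.12*hd(HB),ori(HB,5,1))
print(robot.sense()["joint_pos"].round(2),robot.sense()["t"],robot.sense()["opening"])
snap("wrist","w1.png");snap("scene","s1.png")
E
```

```text
[-0.56  0.14  0.21  1.76 -0.09  1.42  1.25]
[array([-0.51113216,  0.93912795,  0.4474953 ,  1.82368413,  0.77813118,
        1.50642197, -1.01896927]), array([-0.38341297,  0.8997426 ,  0.26254308,  1.81561204,  0.85849165,
        1.60855739,  2.04026608])]
[array([-0.36441136,  0.90211317,  0.45674795,  1.96069884,  0.93563915,
        1.36386501, -1.10048437]), array([-0.26981213,  0.87002477,  0.32552699,  1.95507256,  0.9909773 ,
        1.44707085,  1.99153746])]
[-0.38  0.9   0.26  1.81  0.86  1.61  2.04] 4.0583 0.5979449375775518
```

View pics/w1.png

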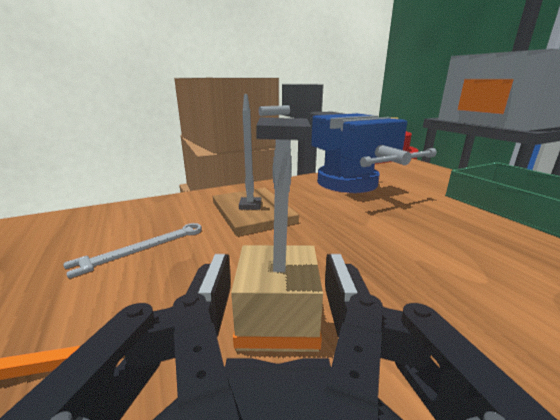

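View pics/s1.png

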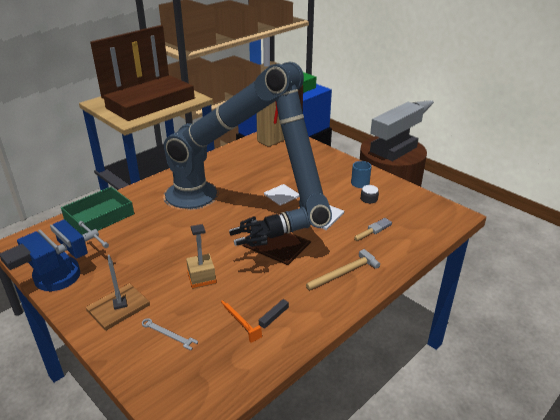

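The wrist view shows the dark spike centred between the jaws, stem from (279,268) up to the foot at (285,128). The finished spike is far behind it at (247,200). In the scene view the orange look-alike, which was balanced on its point, has toppled and now lies at (240,320). The hand was never near it. I'll check the neighbouring objects and the spike's lean.

```bash
python3 - <<'E'
from h import *
snap("top","t1.png")
crop("w1",220,100,340,290,3.1,"c5.png")
f=ld("w1")
a=proj(f,[.4547,-.2924,.07]);b=proj(f,[.4547,-.2924,.21]);print(a,b, proj(f,[.4559,-.2926,.21]))
A=ld("top0")["image"].astype(int);B=ld("t1")["image"].astype(int)
for n,(u0,v0,u1,v1) in dict(offcut=(330,135,380,160),spanner=(420,160,460,235),hammer=(215,115,310,160),done=(425,235,490,285)).items():
    print(n,np.abs(A-B)[v0:v1,u0:u1].max(2).__gt__(60).sum())
E
```

```text
[276.33762005 266.16464082] [275.84243721 120.71211226] [274.38243309 120.76724835]
offcut 1
spanner 0
hammer 8
done 0
```

View pics/c5.png

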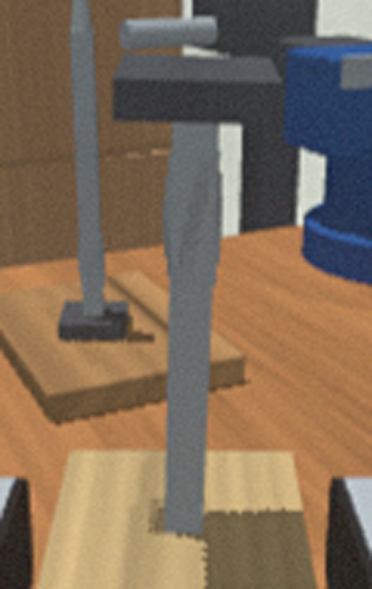

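View pics/t1.png

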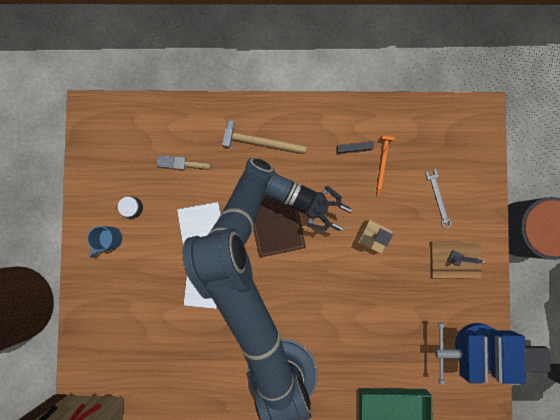

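```bash
python3 - <<'E'
from h import *
f=ld("w1"); s=np.array([.455,-.2925,.147]); r=hd(155)
print(proj(f,s),proj(f,s+.003*r))
T=robot.sense()["tcp_pos"];R=Ro.from_euler('xyz',robot.sense()["tcp_rot"]).as_matrix();print(T, s-.12*hd(-115),R.round(3))
for d in(0,.06,.12): print(proj(f,T+R[:,2]*d))
d=f["range_z"]
for u,v in[(280,240),(281,200),(282,170),(284,128),(265,128),(305,128),(265,260),(300,260)]: print(u,v,px(f,u,v).round(4))
h=hd(-115)
b=np.array([.4547,-.2924,.07]); print([proj(f,b+.04*hd(-114)+k*.04*hd(156)) for k in(-1,1)])
E
```

```text
[275.7385228  193.87977179] [279.10756023 193.87517316]
[ 0.50630163 -0.18318791  0.14784203] [ 0.50571419 -0.18374307  0.147     ] [[-0.907  0.04  -0.42 ]
 [ 0.422  0.08  -0.903]
 [-0.002 -0.996 -0.089]]
[273.95824566 276.81526993]
[274.8282415  230.82609542]
[275.32379118 204.63065926]
280 240 [ 0.5569 -0.0702  0.2408]
281 200 [ 0.4549 -0.2819  0.145 ]
282 170 [ 0.4551 -0.2798  0.1724]
284 128 [ 0.46   -0.2668  0.2081]
265 128 [ 0.4721 -0.2735  0.2079]
305 128 [ 0.4467 -0.2593  0.2082]
265 260 [ 0.4608 -0.3069  0.0702]
300 260 [ 0.4283 -0.2915  0.0703]
[array([240.05322729, 245.67738451]), array([311.47166773, 244.94241166])]
```

```bash
python3 - <<'E'
from h import *
HB=-115;s=np.array([.454,-.290,.147])
o=(Ro.from_rotvec(.026*hd(HB))*Ro.from_euler('xyz',ori(HB,5,1))).as_euler('xyz')
robot.move_straight(s-.06*hd(HB),.12,attitude=o)
r=robot.move_straight(s,.06,contact_N=8);print(r,robot.sense()["tcp_pos"],robot.sense()["wrist_force"])
snap("wrist","w2.png")
f0=robot.sense()["wrist_force"]
robot.grip(0.0,40); q=robot.sense();print(q["opening"],q["wrist_force"]-f0,q["torque"],q["t"])
snap("wrist","w3.png");snap("scene","s3.png",(150,190,290,310),5)
E
cd pics; python3 -c "
import cv2;cv2.imwrite('w23.png',cv2.hconcat([cv2.resize(cv2.imread(f)[60:,100:460],None,fx=1.1,fy=1.1) for f in('w2.png','w3.png')]))"
```

```text
False [ 0.45440475 -0.2896188   0.14683977] [-0.19452913 -1.1517806  -0.26838039]
0.12714714652029202 [-0.91049211  0.44975649 -0.45865847] [ 1.04847268 -0.37802856 -0.10317817] 6.475
```

View pics/w23.png

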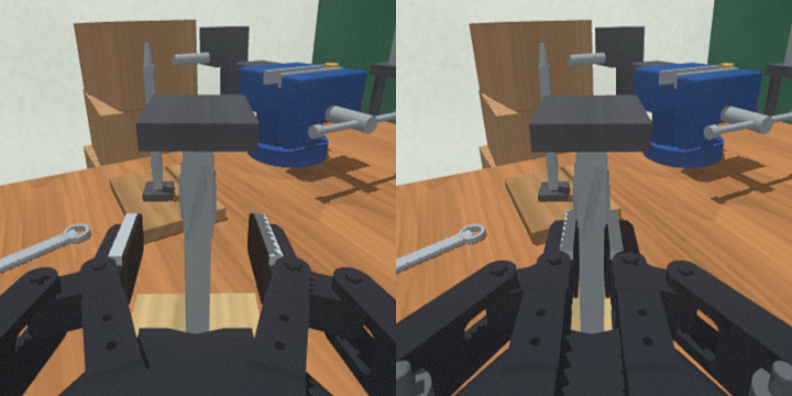

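View pics/s3.png

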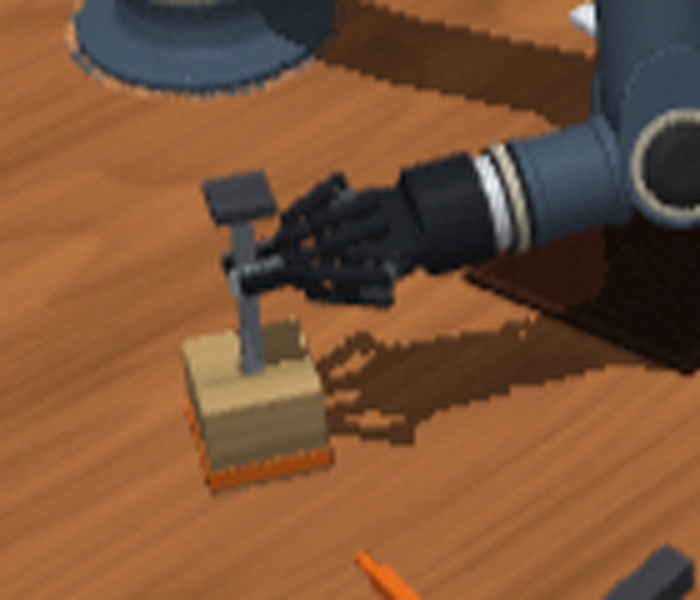

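The jaws are closed on the stem just below the foot (opening 0.127). Drawing it out.

```bash
python3 - <<'E'
from h import *
robot.grip(0.0,80)
p=robot.sense()["tcp_pos"]
robot.move_straight(p+[0,0,.02],.04,contact_N=40); print(robot.sense()["wrist_force"])
r=robot.move_straight(p+[0,0,.09],.06,contact_N=40);q=robot.sense(); print(r,q["wrist_force"],q["opening"],q["tcp_pos"],q["t"])
snap("wrist","w4.png");snap("scene","s4.png",(150,170,290,290),5)
E
```

```text
[ 0.34808518  0.12695058 -3.46540317]
False [-0.0212775  -1.37975292 -3.38287068] 0.11743118080954815 [ 0.4538524  -0.28984621  0.23667403] 8.7583
```

View pics/s4.png

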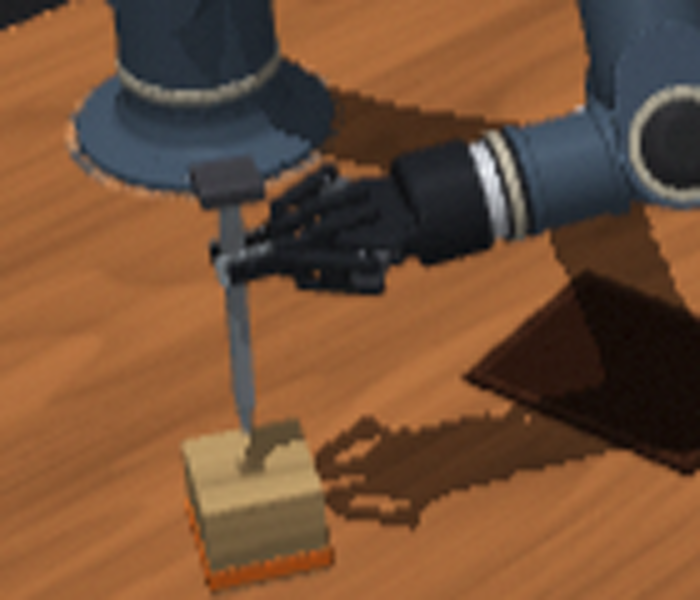

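View pics/w4.png

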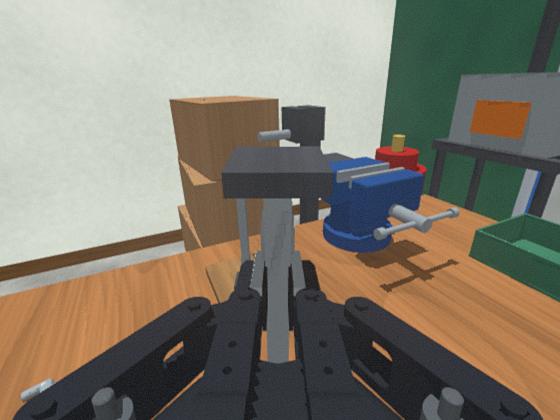

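It's out: the tip is clear above the block at (248,430) in the crop, and it weighs about 0.33 kg. Carrying it to the pad.

```bash
python3 - <<'E'
from h import *
c=np.array([.4956,.0242,0]); HL=137
robot.grip(0.0,100)
p=robot.sense()["tcp_pos"]
robot.move_straight(p+[0,0,.08],.12)
robot.move_straight([.475,-.2,.33],.12)
g=c+.037*hd(HL)
for P,h,a in([[.48,-.08,.35],195,45],[g+[0,0,.2],HL,90]):
    q=ikt(P,h,a,1);print(q)
    robot.goto(P,ori(h,a,1));print(robot.sense()["joint_pos"].round(2),robot.sense()["t"])
snap("wrist","w5.png");snap("scene","s5.png",(150,130,370,290),3.6);snap("top","t5.png",(200,150,360,290),5)
q=robot.sense();print(q["opening"],q["tcp_pos"])
E
```

```text
[-0.33135515  0.48823919  0.45737414  1.51185038  0.08997867  1.91648712
  1.98989715]
[-0.33  0.49  0.46  1.51  0.09  1.92  1.99] 11.6583
[-0.7514437   0.2015822   0.6433622   2.07801241 -0.15305942  0.90722516
  0.79716677]
[-0.75  0.2   0.64  2.08 -0.15  0.91  0.8 ] 12.7583
0.11142769425687139 [0.4691259  0.0490176  0.20010058]
```

View pics/w5.png

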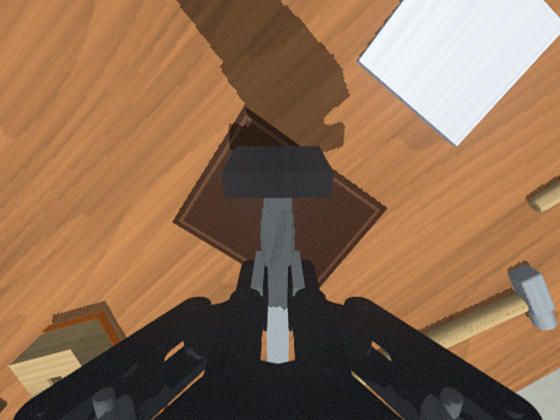

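View pics/s5.png

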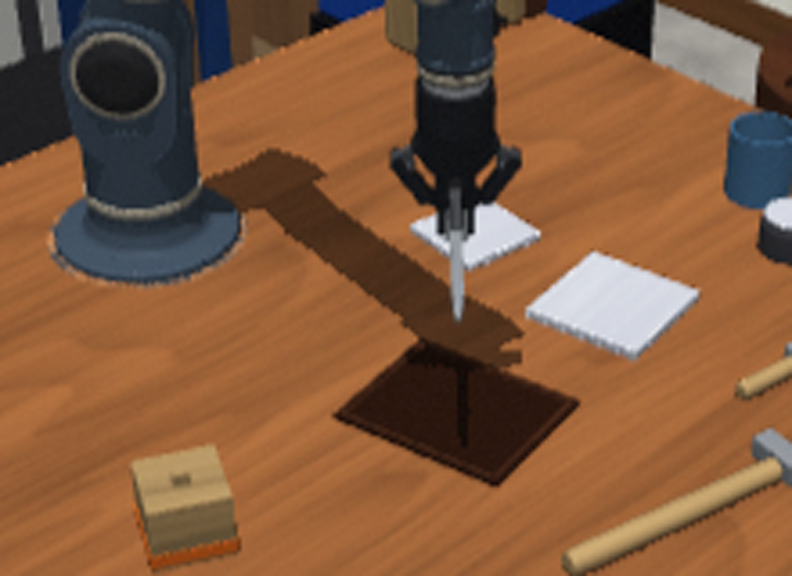

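View pics/t5.png

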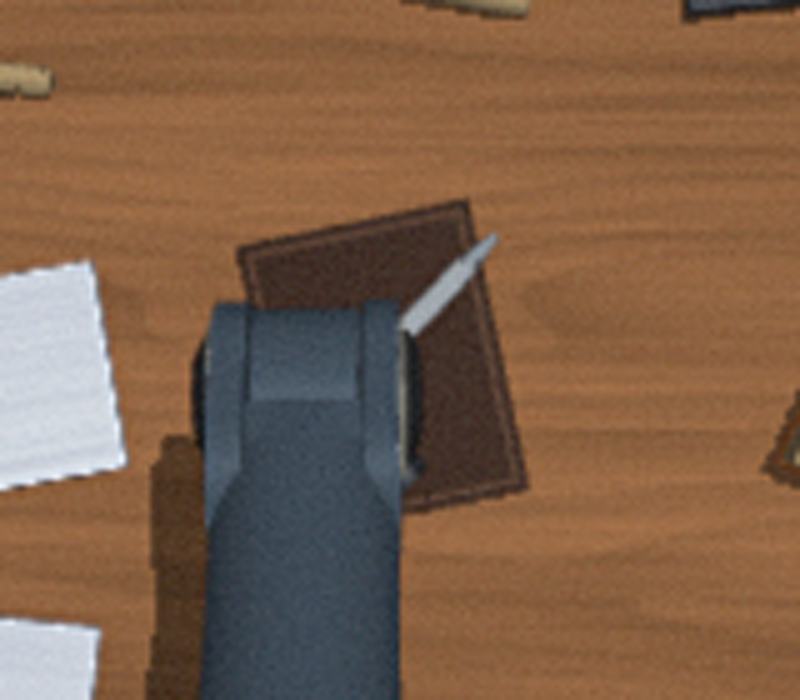

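The spike is horizontal over the pad, tip at scene (277,218) and top (299,197). I'll triangulate the tip to get the pitch in hand.

```bash
python3 - <<'E'
from h import *
T=ld("t5");S=ld("s5");W=ld("w5")
X=tri((T,299-.2,197.4-.2),(S,277.2,218.3));print(X,proj(T,X),proj(S,X))
tc=np.array([.4691,.049,.2001]);print(X-tc,np.linalg.norm(X-tc),np.degrees(np.arcsin((X-tc)[2]/np.linalg.norm(X-tc))), np.degrees(np.arctan2(*(X-tc)[[1,0]])))
# wrist depth on stem & foot
for u,v in[(278,175),(278,152),(278,215),(278,235),(278,330),(277,350),(240,185),(320,185)]:print(u,v,px(W,u,v).round(4))
E
```

```text
[ 0.5683446  -0.04366134  0.18480849] [298.54213128 196.95778668] [276.8908328  218.31303944]
[ 0.0992446  -0.09266134 -0.01529151] 0.13663617128387281 -6.425666242633674 -43.035260820353066
278 175 [0.4236 0.0903 0.2295]
278 152 [0.4206 0.0932 0.2008]
278 215 [0.4394 0.0756 0.2115]
278 235 [0.4467 0.0689 0.2105]
278 330 [0.4888 0.0298 0.2046]
277 350 [0.5    0.0187 0.2022]
240 185 [0.4173 0.0771 0.2266]
320 185 [0.437  0.0988 0.2279]
```

```bash
python3 - <<'E'
from h import *
g=np.array([.4956,.0242,0])+.037*hd(137)
robot.move_straight([g[0],g[1],.045],.12,attitude=ori(137,91.5,1))
robot.sleep(.3);f0=robot.sense()["wrist_force"]
r=robot.move_straight([g[0],g[1],.0155],.015,contact_N=3)
q=robot.sense();print(r,q["tcp_pos"],q["wrist_force"]-f0,q["t"])
snap("wrist","w6.png");snap("scene","s6.png",(200,170,340,290),5)
E
```

```text
True [0.46860923 0.04948763 0.01794814] [-1.02070821  1.05743725  8.31386137] 16.2583
```

View pics/s6.png

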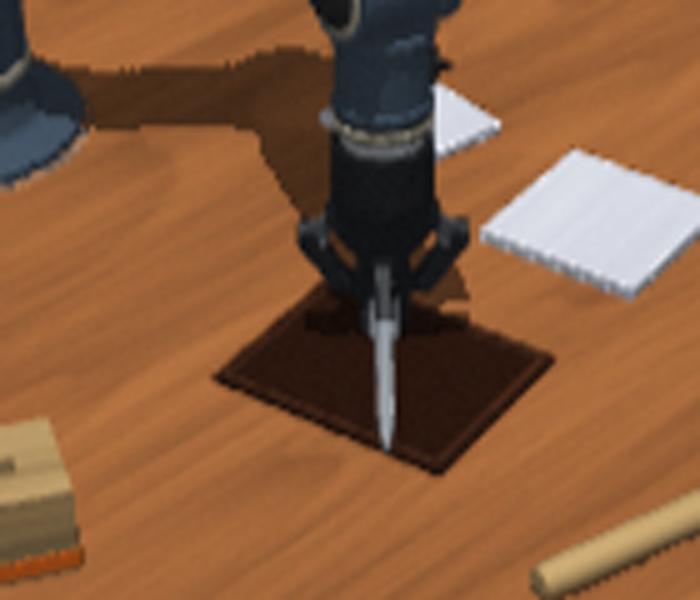

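Contact came at the predicted height (TCP 17.9 mm), and the spike lies along the pad with its tip at crop (387,447). Letting go.

```bash
python3 - <<'E'
from h import *
robot.grip(.2); robot.grip(.5)
p=robot.sense()["tcp_pos"]
robot.sleep(.3)
robot.move_straight(p+[0,0,.12],.15)
# look from behind so that both ends show
robot.goto(p+[0.0,0,.16],ori(137,90,1))
snap("wrist","w7.png");snap("scene","s7.png",(200,170,340,290),5);snap("top","t7.png",(200,150,360,290),5);print(robot.sense()["t"])
E
```

```text
18.65
```

View pics/w7.png

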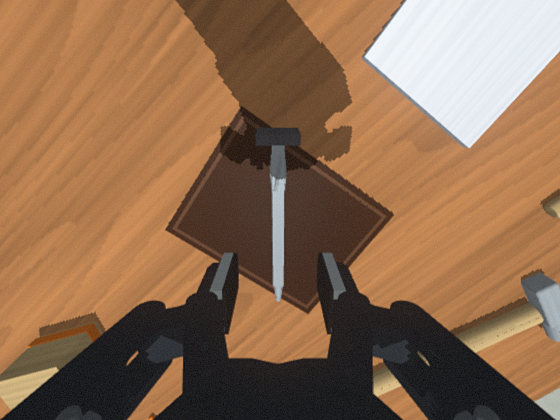

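View pics/s7.png

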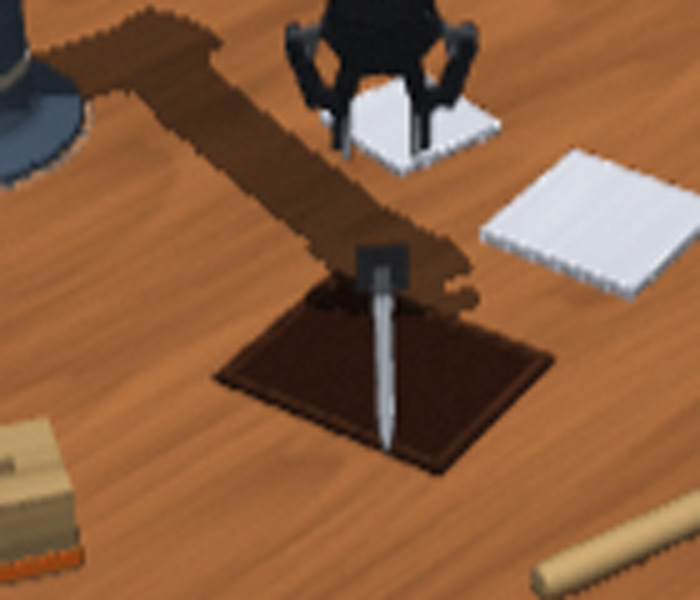

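View pics/t7.png

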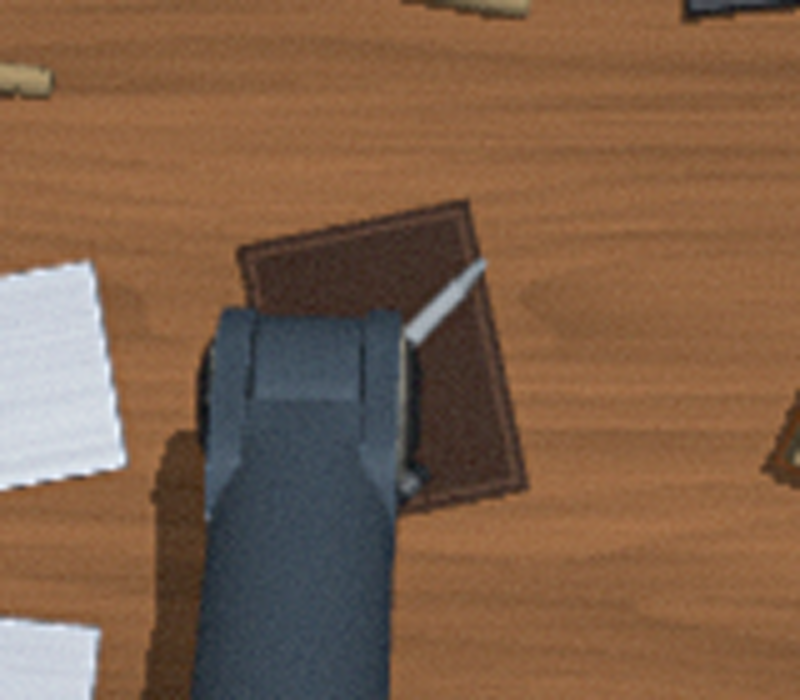

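It rests on its side on the pad, released: foot at wrist (278,136), tip at (279,298), axis in line with the jaws. Now the second pick, about 98 mm up the stem, with the tool leaning the other way. First an IK check.

```bash
python3 - <<'E'
from h import *
g=np.array([.4956,.0242,0])+.002*hd(137); H=-43
for n,P,a in[("pk",g+[0,0,.0182],97),("up",g+[0,0,.2],97),("mid",[.48,.13,.3],50),("plU",[.484,.275,.2],2.1),("pl",[.484,.275,.11],2.1),("back",np.array([.484,.275,.11])-.1*hd(H),2.1)]:
    q=ikt(P,H,a,0);print(n,None if q is None else q.round(2))
P=g+[0,0,.06]
robot.goto(P,ori(H,97,0))
robot.move_straight(g+[0,0,.0182],.03,contact_N=4)
q=robot.sense();print(q["tcp_pos"],q["wrist_force"])
snap("wrist","w8.png")
E
```

```text
pk [-0.48  0.59  0.52  2.1  -0.59  0.7   1.29]
up [-0.61  0.3   0.65  1.98 -0.3   1.04  1.01]
mid [-1.33  0.06  0.62  2.12  0.79  1.04 -0.33]
plU [-1.75  0.98  0.86  2.06  0.93  1.06 -0.97]
pl [-1.84  1.3   0.99  2.04  0.65  0.83 -0.87]
back [-1.89  1.19  0.83  1.96  0.65  1.1  -0.91]
[0.49425603 0.02557116 0.01833671] [-0.11279153  0.32775684 -0.62944334]
```

View pics/w8.png

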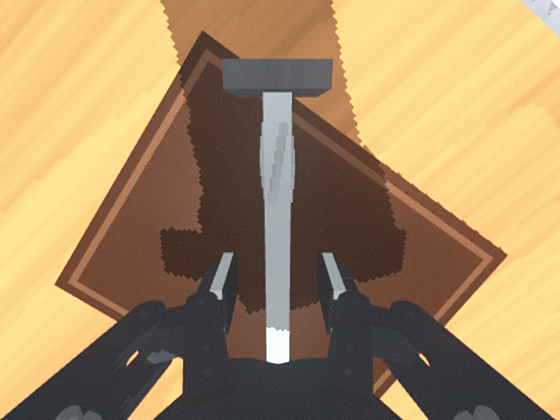

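The stem runs centred between the open pads, foot at (277,77). Gripping and lifting.

```bash
python3 - <<'E'
from h import *
robot.grip(0.0,60); robot.grip(0.0,110); q=robot.sense();print(q["opening"],q["wrist_force"])
p=q["tcp_pos"]
robot.move_straight(p+[0,0,.18],.1); q=robot.sense();print(q["opening"],q["tcp_pos"],q["t"])
snap("wrist","w9.png");snap("scene","s9.png",(200,110,340,230),5)
E
```

```text
0.09989351373793928 [-0.91658846 -0.07354256  4.88608192]
0.10607956662307987 [0.49404022 0.02554377 0.19808843] 23.35
```

View pics/w9.png

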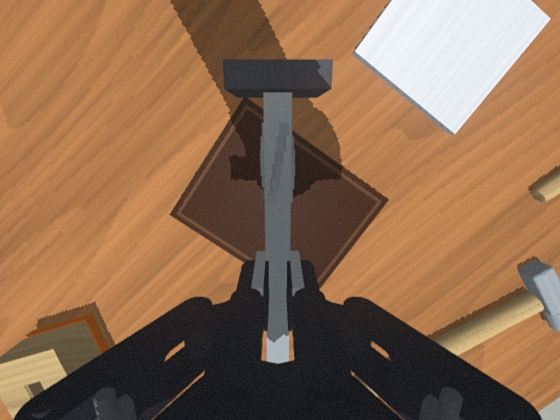

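View pics/s9.png

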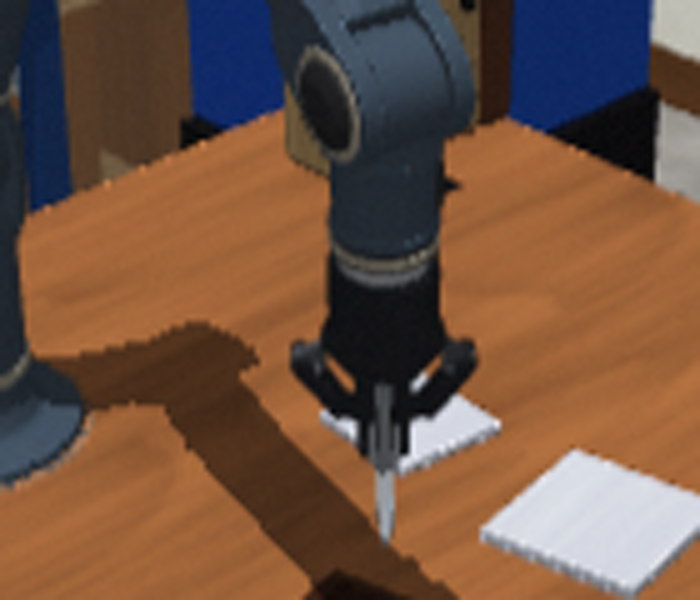

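The grip held: the foot sits at the same place in the wrist image, (277,77). Swinging it upright over the plate.

```bash
python3 - <<'E'
from h import *
H=-43
robot.goto([.48,.13,.3],ori(H,50,0));print(robot.sense()["joint_pos"].round(2))
robot.goto([.484,.275,.20],ori(H,2.1,0));q=robot.sense();print(q["joint_pos"].round(2),q["tcp_pos"],q["t"],q["opening"])
robot.sleep(.2)
snap("wrist","w10.png");snap("scene","s10.png",(260,120,400,240),5);snap("top","t10.png",(130,160,270,280),5)
E
```

```text
[-1.17  0.06  0.45  2.12  0.79  1.05 -0.34]
[-1.4   0.78  0.36  2.04  1.16  1.43 -1.15] [0.48493093 0.27370123 0.20080309] 25.5333 0.10856357153626091
```

View pics/w10.png

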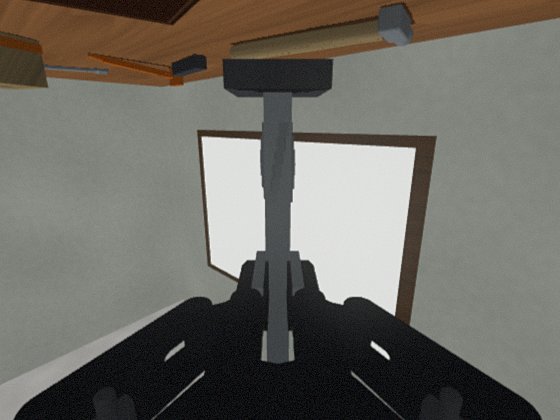

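View pics/s10.png

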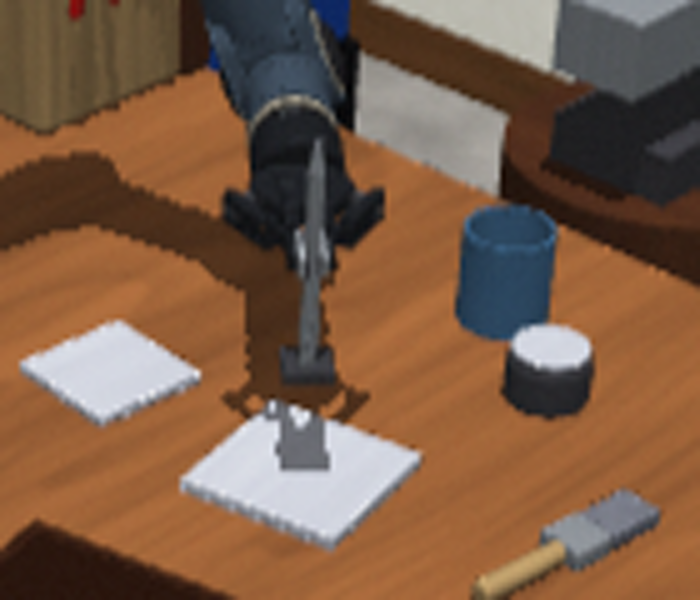

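View pics/t10.png

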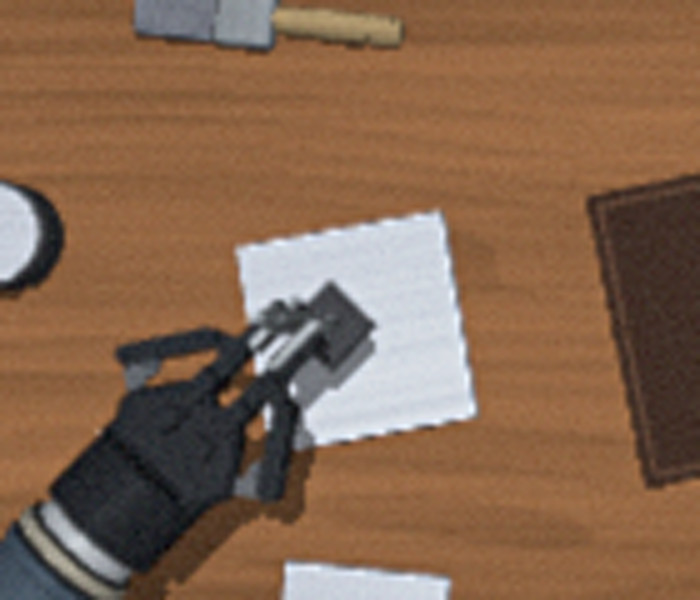

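The spike now hangs foot-down over the larger plate: foot at scene crop (307,365), tip at (318,142). I'll measure the tilt.

```bash
python3 - <<'E'
from h import *
W=ld("w10");T=ld("t10");S=ld("s10")
P=[]
for v in range(105,235,5):
    for u in range(272,284,2):P.append(px(W,u,v))
P=np.array(P);c=P.mean(0);d=np.linalg.svd(P-c)[2]
# stem face fit: direction by binning rows at centre column
L=np.array([px(W,278,v) for v in range(105,240,3)]);c=L.mean(0);a=np.linalg.svd(L-c)[2][0];a*=np.sign(a[2])
print("axis",a.round(4),"along heading tilt deg",np.degrees(a@hd(-43)),"lateral",np.degrees(a@hd(47)),"rms",np.std(L-c-np.outer((L-c)@a,a)))
print(L[::8].round(4))
# foot face pts
for u,v in[(245,78),(278,78),(310,78)]:print(px(W,u,v).round(4))
q=robot.sense();tc=q["tcp_pos"]
print("pred tip top/scene",proj(T,tc+[0,0,.102]),proj(S,tc+[0,0,.102]),"meas scene",318/5+260,142/5+120)
print("foot center scene pred",proj(S,tc-[0,0,.098]))
ft=np.array([(332,281),(376,326),(343,370)])/5+[130,160];print([px(T,*p,z=.113).round(4) for p in ft])
E
```

```text
axis [ 0.0021 -0.007   1.    ] along heading tilt deg 0.36168742186604064 lateral -0.20901937047058186 rms 0.00039465702829457564
[[0.4806 0.2773 0.1199]
 [0.4811 0.2768 0.1296]
 [0.4805 0.2773 0.1397]
 [0.4805 0.2773 0.1504]
 [0.4813 0.2765 0.1618]
 [0.4817 0.2761 0.1738]]
[0.462  0.2784 0.1112]
[0.4713 0.2862 0.1111]
[0.4784 0.2955 0.1113]
pred tip top/scene [180.55749493 223.37027059] [323.28738618 147.29315972] meas scene 323.6 148.4
foot center scene pred [320.8030633  193.22188523]
[array([0.5121, 0.2704, 0.113 ]), array([0.4844, 0.2424, 0.113 ]), array([0.457 , 0.2624, 0.113 ])]
```

Tilt is under 0.5°. Lowering to contact.

```bash
python3 - <<'E'
from h import *
x,y=.484,.275
robot.move_straight([x,y,.120],.06); robot.sleep(.3); f0=robot.sense()["wrist_force"]
r=robot.move_straight([x,y,.100],.012,contact_N=3); q=robot.sense();print(r,q["tcp_pos"],q["wrist_force"]-f0,q["torque"],q["t"])
snap("wrist","w11.png");snap("scene","s11.png",(260,120,400,240),5)
W=ld("w11");L=np.array([px(W,278,v) for v in range(105,240,3)]);c=L.mean(0);a=np.linalg.svd(L-c)[2][0];a*=np.sign(a[2]);print(a)
E
```

```text
True [0.48404097 0.27495294 0.11005139] [ 0.37089482 -0.93337108  5.68111514] [0.2983084  0.1756265  0.02879283] 28.6083
[ 0.0040608  -0.00250512  0.99998862]
```

View pics/s11.png

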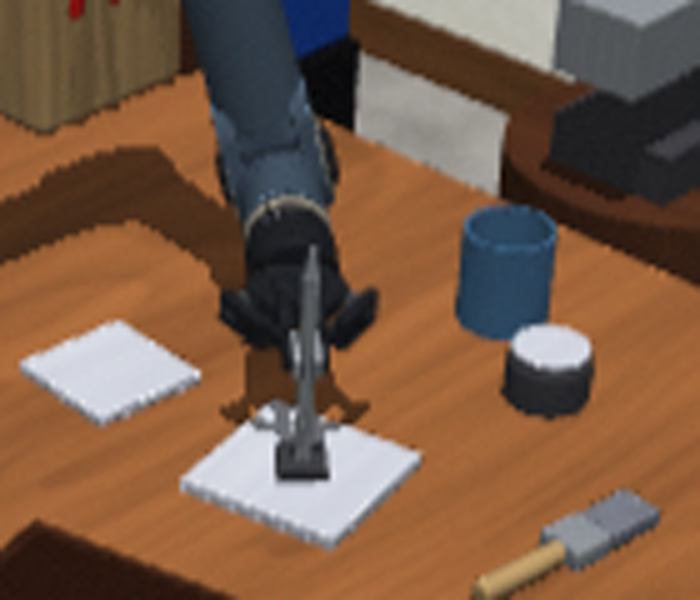

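Contact came at TCP 110 mm as predicted, with the foot on the plate. Easing the grip, opening and backing straight out.

```bash
python3 - <<'E'
from h import *
robot.grip(0.0,20); robot.sleep(.4)
for o in(.14,.17,.2,.3,.5): robot.grip(o)
robot.sleep(.3)
p=robot.sense()["tcp_pos"]
robot.move_straight(p-.15*hd(-43),.08); print(robot.sense()["t"])
a=snap("wrist","w12.png"); robot.sleep(2.5)
b=snap("wrist","w13.png"); snap("scene","s13.png",(260,120,400,240),5); snap("top","t13.png"); print(robot.sense()["t"])
d=np.abs(a["image"].astype(int)-b["image"].astype(int)).max(2); print("diff>40:",(d>40).sum())
E
```

```text
32.8583
35.5583
diff>40: 183
```

View pics/w13.png

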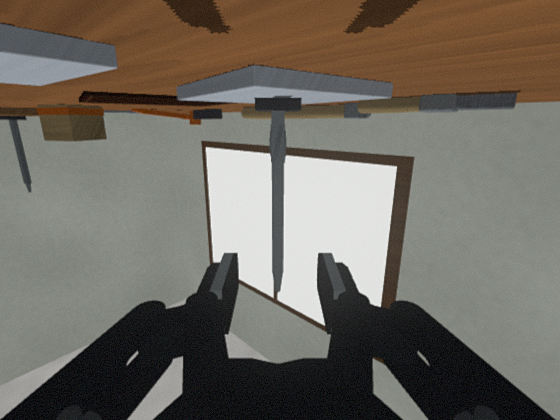

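View pics/s13.png

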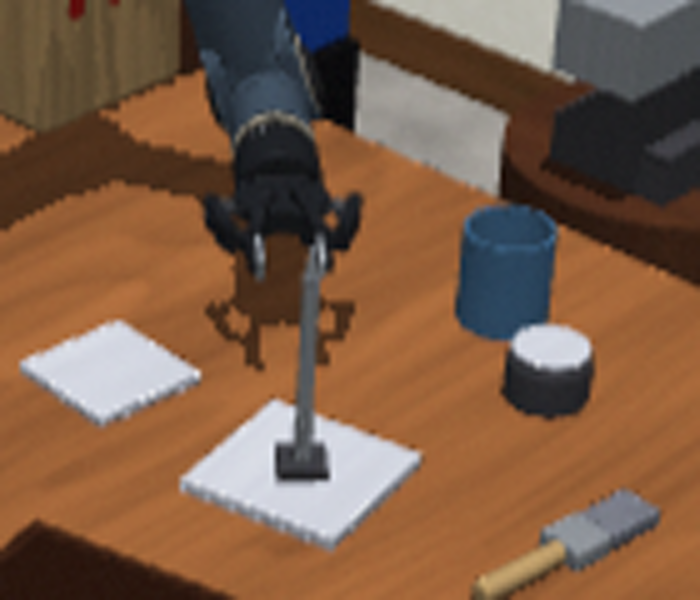

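View pics/t13.png

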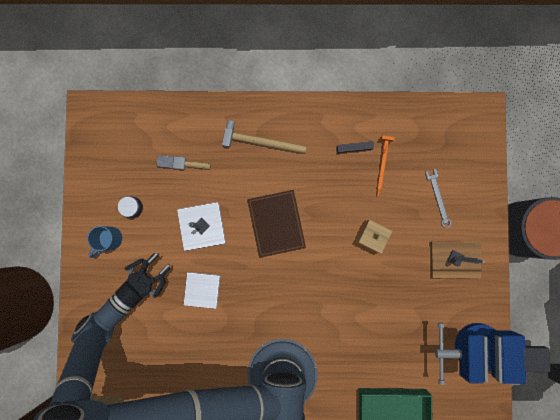

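It stands alone on the larger plate, foot at top (202,227) against a plate centre of (201,226). Next I'll check stillness, centring and the rest of the bench.

```bash
python3 - <<'E'
from h import *
robot.sleep(1); f=snap("wrist","w14.png"); g=snap("scene","s14.png"); t=snap("top","t14.png")
D=lambda a,b:(np.abs(ld(a)["image"].astype(int)-ld(b)["image"].astype(int)).max(2)>40)
print("stem region diffs wrist",D("w13","w14")[95:290,250:305].sum(),"scene",D("s13","s14")[165:220,300:345].sum())
L=[]
for v in range(125,270,3):
    r=f["range_z"][v,255:300];u=np.where((r>0)&(r<.35))[0]
    if len(u):L.append(px(f,255+u.mean(),v,depth=np.median(r[u])))
L=np.array(L);c=L.mean(0);a=np.linalg.svd(L-c)[2][0];a*=np.sign(a[2]);print(len(L),"axis",a.round(4),"at",c.round(4))
for n,(u0,v0,u1,v1) in dict(offcut=(330,135,375,160),spanner=(420,160,460,235),hammer=(215,115,310,160),done=(425,235,490,285),brush=(150,150,215,175),tin=(112,190,145,222),mug=(80,222,125,262)).items():
    print(n,D("top0","t14")[v0:v1,u0:u1].sum())
E
python3 - <<'E'
import sys;sys.path.insert(0,'.')
import os;os.chdir('.')
from h import *
crop("t14",70,180,230,270,5,"c14.png")
E
```

```text
stem region diffs wrist 0 scene 0
49 axis [3.0e-04 1.2e-03 1.0e+00] at [0.4796 0.2781 0.1059]
offcut 1
spanner 0
hammer 0
done 0
brush 0
tin 0
mug 0
```

View pics/c14.png

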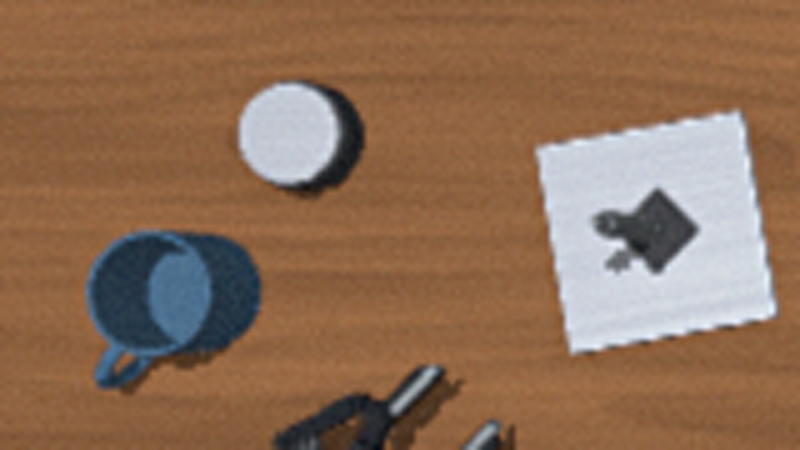

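The foot centre is at crop (657,230) and the plate centre at (656,232), so it is centred to within a few millimetres. The axis is within 0.1° of vertical, and nothing changed between frames. Handing in.

```bash
python3 -c "
from plant import robot
robot.close_job();print('ok')"
```

```text
the job is handed in; nothing more can be done
ok
```

I drew the dark spike straight up out of the drying block, laid it on its side on the leather pad and let go of it. I then gripped it again about 98 mm up the stem with the tool leaning the other way, stood it on its foot on the larger plate, let go and backed off. The job is handed in at about 37 s of the 72 s; no verdict was reported.

- **Last checks:** the stem measured within 0.1° of vertical, and the foot is within a few millimetres of the plate's middle. There was no change around the spike between pictures a second apart, taken over 3 s after release. The other listed things looked unmoved in the top view.
- **Disagreements:**
  - Before the first grasp the wrist camera placed the spike up to 8 mm from the top-view measurement; I put the target between the two and the grasp held.
  - The two pictures taken 2.5 s apart right after the arm backed off differed by 183 pixels somewhere in the whole wrist view. I did not trace the cause; the later comparison of the spike area showed none.
  - On the pad, one edge of the foot lay right at the pad's border.
- **Orange look-alike:** it had been balanced on its point and fell over by itself early on, when the arm was not near it. It now lies near the offcut; I left it there.

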